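# Clear the cool box and hold its lid at the tipping point

## Task

The lid seal of the specimen cool box is to be wiped on both sides: first take the wire tube basket off the lid by its blue grip, keep it upright, and hang it by its steel arch on the hook of the stand, letting go of it there. Then take the lid by its red handle, swing it up to its tipping point (a little past upright, where it would fall neither shut nor back), never letting it topple over backwards, and finish while still holding it there by the handle, steady. Leave the basket hanging, and leave the tube rack, the reagent bottle and the sample jar alone.

Things in the scene. Friction and masses are not known exactly. Their poses are not given: they have to be found in the camera images.
- cool_box: White cool box with a blue band, fixed to the bench, 150 (x) x 225 (y) x 100 mm high; origin at the centre of its underside, x axis pointing from the front (handle side) to the hinge side. Its place and yaw vary.
- lid (a joint): Hinge of the cool box's grey lid, rad: 0 closed (level), growing as its front edge swings up and back, 1.571 upright, stop at 2.3. Panel 150 x 225 x 12 mm, its top 112 mm above the bench, with a heavy white plug 40 mm thick below; about 0.4 kg (varies). Nearly frictionless: let go, it falls shut below and falls back above the tipping point, 1.77 rad (past upright because of the plug).
- lid_hinge (a point): Point on the hinge axis at the middle of the box's far rim, 100 mm above the bench; x and y axes are those of the box, the hinge axis is y.
- lid_bar (a point): Centre of the bar of the red handle: round bar 12 mm in diameter, 110 mm long, parallel to the hinge, 45 mm beyond the lid's front edge on two side arms (clear loop 98 mm wide, 39 mm deep). At lid angle q it lies, from the hinge point, 195 cos q - 6 sin q mm towards the front and 195 sin q + 6 cos q mm up. The bar may turn between the finger pads.
- basket: White wire basket, 84 (x) x 124 (y) x 55 mm, loaded with 12 fixed tubes whose coloured caps reach 90 mm; origin at the centre of its underside, z up. About 0.32 kg (varies). It starts standing on the lid, yaw within 0.3 rad of the box's. A lane 36 mm wide between the caps along its x axis, under the arch, is free above 55 mm.
- basket_grip (a point): Where to grip the basket: in its blue moulded grip, a plate 14 mm thick (x), 50 mm wide (y), reaching from 128 to 170 mm above the basket's underside; this point is 155 mm above the underside.
- basket_arch (a point): Underside of the arch at its middle, 120 mm above the basket's underside: here a flat blue saddle, 24 (x) x 34 (y) mm and 9 mm thick, under the grip; the rest of the arch is a 6 mm steel rod in the plane of the basket's y and z axes, reaching down to both ends.
- hook_stand: Fixed steel stand with one hook; origin on the bench, x axis from the hook's open end to its post. Base 170 x 120 x 12 mm; post 14 mm in diameter at x = 75 mm, 174 mm high; from it a level flat bar 12 mm wide, 8 mm thick, top 174 mm up, runs to x = -42 mm and turns up to a tip at x = -50 mm (8 mm thick), its top 192 mm above the bench. Place and yaw vary.
- hook_seat (a point): Where the basket's arch should rest: on top of the level bar, at x = 5 mm of the stand, 174 mm above the bench, the basket's y axis across the bar (either way round). The arch must come over the tip from the open end.
- tube_rack: Bystander: black tube rack with four capped tubes, 70 x 150 x 91 mm, origin under its centre.
- reagent_bottle: Bystander: white bottle with blue cap, 60 mm in diameter, 150 mm high, origin under its centre.
- sample_jar: Bystander: clear jar with yellow lid, 64 mm in diameter, 75 mm high, origin under its centre.

How it is judged:
By the outcome, as a careful person would: the job done as asked, in the order asked, and still so for the second after the job is handed in, while the arm keeps its last pose, push and grip.
It also fails if it takes over 72 s, if anything falls off the work surface, if the arm or the gripper's body presses on something with over 40 N, if the wrist force passes 120 N, or if a joint passes its speed limit or range.

## Robot

A 6-joint arm with a two-finger parallel gripper is mounted at the origin on the work surface. World frame = base frame: x ahead of the robot, y to its left, z up, the work surface at z = 0. Lengths are in m, angles in degrees, forces in N, time in s.
With the tool pointing down it reaches from about 0.35 to 0.875 m from the base axis. Payload 4.2 kg.
Tool frame: the origin (TCP) lies between the finger pads; the fingertips stand 25 mm ahead of it and the grasp point (between the pads) lies 6 mm ahead of it (r.tips_ahead is the distance from the TCP to the fingertips, in m); z points along the fingers, y is the direction in which the jaws open and shut (so a half turn about z gives the same grasp; the last joint's range is limited). The gripper opens to 87 mm and grips with 3 to 60 N. Pads are 19 mm wide; open, the fingers measure 117 mm over their backs; the gripper's body (75 mm by 190 mm) begins 51 mm behind the grasp point.
Start: joints at [-53.881, 22.042, 0.453, 0, -68.411, -14.817], TCP at [0.227, -0.582, 0.248] pointing down, gripper open.
Joint ranges: [-179.83, 179.83], [-69.29, 118.12], [-61.27, 80.66], [-181.25, 117.63], [-171.15, -9.14], [-177.46, 177.46]. Speed limits (degrees/s): [159.86, 159.86, 180, 180, 180, 180].

## Interface

Orientations are given as a 3x3 rotation matrix whose columns are the frame's x, y, z axes.
In Python, from station import r, vision, finish_job gives the robot as it stands.
- The arm moves only by the shell command python3 -m jog 'ROWS'. ROWS is a JSON object of lists of equal length, an entry for each row: "rot": the turn, a rotation vector about the world's x, y, z in degrees, a list of three; "delta_pos": the shift along the world's x, y, z in mm, a list of three; "grip": the opening in per cent of the stroke, from 0 (shut) to 100 (fully open). A call has 1 to 10 rows; each row shifts and turns the commanded pose from where the row before left it; what a row does not reach is not made up. A row lasts 1/12 s, in which the tool goes at most 41.7 mm and 7.16 degrees, less where a joint would pass 70% of its speed; a pose out of reach is approached as far as the arm can. A call with a gripper value outside its range is refused whole. The fingers move at their own pace and stop on an object; the grip force is fixed at half the most. Time passes only in rows, so rows that do not move let the fingers close. It gives the time, the measured TCP pose, the force and the opening at its end, in the units of the state.
- r.sense(): the state, without advancing time (a new reading comes with each control period).
- vision.capture(name): name is "scene" or "side" or "wrist"; returns a dict with "frame" (384x512x3 uint8, red, green, blue), "K" (3x3 intrinsics, pixels), "xyz" and "orientation" of the camera in the world. Camera axes: x right, y up, looking along -z (the intrinsics and any distortion apply to the point x, -y, -z); pixel columns grow to the right and rows downward; lengths in m; the calibration is good to about 2 mm. The wrist camera is an equidistant fisheye: a pixel r from the principal point sees the ray r / f radians off the axis. A picture is of the moment at which its call begins. There is no depth.
- finish_job(): hands the job in, once; it reports no verdict.
The state is a dict: "time_s": time; "joints": joint angles; "joint_velocities": joint speeds; "effort": joint torques, N m; "tcp_pos": TCP position; "ee_rot": TCP orientation; "wrist_force": force on the tool from outside, world axes, zero at the start; "moment": the same for the moment, N m; "gripper_width": opening from 0.0 (shut) to 1.0 (fully open).
Only numpy, scipy, OpenCV 4.12 (cv2) and the standard library are available. Lean on these libraries where they do the work, as an engineer would, in place of code of your own. Each camera call takes 0.05 s, during which the arm holds its last target. There are 200 camera calls.

## Working session

There is one attempt and no reset: what is moved stays moved. The work goes in short steps, Python scripts to look and compute and a shell command to move; the robot and the scene stay as the last step left them, time stands still between calls to the robot, and variables do not carry over. Pictures are saved under pics/ and viewed, about 8 in all and at most 12, crops included, and the job is handed in when it is done.

```bash
mkdir -p pics; ls; python3 - <<'E'
from station import r, vision
import cv2,numpy as np,pickle
d={}
for n in("scene","side"):
    c=vision.capture(n); d[n]=c; print(n,np.round(c["K"],1).tolist(),np.round(c["xyz"],3),np.round(c["orientation"],3).tolist(),[k for k in c])
    cv2.imwrite(f"pics/{n}0.png",c["frame"][:,:,::-1])
pickle.dump(d,open("cap0.pkl","wb"))
cv2.imwrite("pics/a.png",np.vstack([cv2.resize(d[n]["frame"],(400*1,300)) for n in d])[:,:,::-1])
s=r.sense();print(s["tcp_pos"],np.round(s["ee_rot"],3).tolist(),s["gripper_width"],s["wrist_force"])
E
```

```text
pics
scene [[352.5, 0.0, 252.8], [0.0, 352.5, 192.4], [0.0, 0.0, 1.0]] [ 1.05  -0.524  0.862] [[0.739, -0.475, 0.478], [0.674, 0.515, -0.53], [0.006, 0.714, 0.701]] ['frame', 'K', 'xyz', 'orientation']
side [[363.7, 0.0, 252.7], [0.0, 363.7, 189.9], [0.0, 0.0, 1.0]] [0.195 0.67  1.023] [[-0.868, 0.359, -0.344], [-0.497, -0.647, 0.578], [-0.015, 0.673, 0.74]] ['frame', 'K', 'xyz', 'orientation']
[ 0.22690367 -0.58184999  0.24654646] [[-0.932, -0.363, -0.001], [-0.363, 0.932, 0.002], [0.0, 0.002, -1.0]] 1.0009101225977852 [-0.42568784  0.11459125  0.0109922 ]
```

View pics/scene0.png

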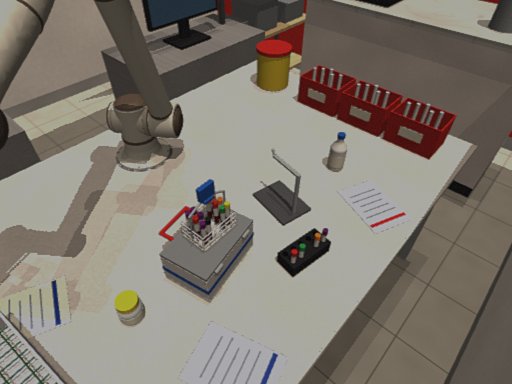

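View pics/side0.png

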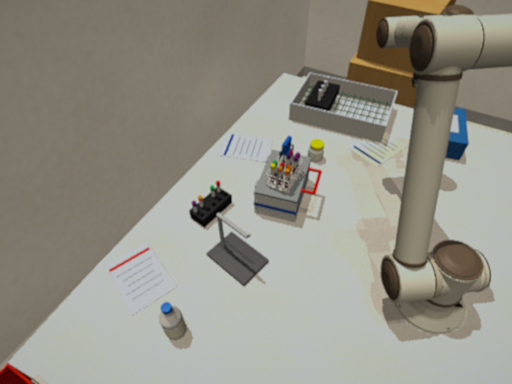

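The scene view shows the box near (208,250), the handle at (175,222), the blue grip at (206,191), and the hook tip at (274,152) with its post at (296,178). In the side view the grip is at (287,145), the handle at (313,181) and the hook at (233,224). I'll zoom in on both.

```bash
cat > h.py <<'E'
import numpy as np,cv2,pickle
def proj(c,P):
    P=np.atleast_2d(P); q=(P-c["xyz"])@np.array(c["orientation"]); K=np.array(c["K"])
    return np.c_[K[0,2]+K[0,0]*q[:,0]/-q[:,2], K[1,2]-K[1,1]*q[:,1]/-q[:,2]]
def ray(c,u,v,fish=False):
    K=np.array(c["K"]);x=(u-K[0,2])/K[0,0];y=(v-K[1,2])/K[1,1]
    if fish:
        t=np.hypot(x,y); d=np.array([x/t*np.sin(t),-y/t*np.sin(t),-np.cos(t)]) if t>1e-9 else np.array([0,0,-1.])
    else: d=np.array([x,-y,-1.])
    d=np.array(c["orientation"])@d; return np.array(c["xyz"]),d/np.linalg.norm(d)
def onz(c,u,v,z,fish=False):
    o,d=ray(c,u,v,fish); return o+d*(z-o[2])/d[2]
def tri(*rs):
    A=sum(np.eye(3)-np.outer(d,d) for o,d in rs);b=sum((np.eye(3)-np.outer(d,d))@o for o,d in rs)
    p=np.linalg.solve(A,b); return p,[np.linalg.norm(np.cross(p-o,d)) for o,d in rs]
E
python3 - <<'E'
from h import *
d=pickle.load(open("cap0.pkl","rb"))
a=d["scene"]["frame"][140:300,150:320]; b=d["side"]["frame"][125:285,190:330]
A=cv2.resize(a,None,fx=3.4,fy=3.4,interpolation=2)[:, :]; 
B=cv2.resize(b,None,fx=3.4,fy=3.4,interpolation=2)
def grid(I,x0,y0):
    for k in range(0,200,20):
        cv2.putText(I,str(x0+k),(int(k*3.4),10),0,.35,(255,0,255),1);cv2.putText(I,str(y0+k),(0,int(k*3.4)+4),0,.35,(255,0,255),1)
        I[:, min(int(k*3.4),I.shape[1]-1)]//=2; I[min(int(k*3.4),I.shape[0]-1)]//=2
grid(A,150,140);grid(B,190,125)
cv2.imwrite("pics/z1.png",A[:,:,::-1]);cv2.imwrite("pics/z2.png",B[:,:,::-1])
for n in d:
    f=d[n]["frame"];h=cv2.cvtColor(f,cv2.COLOR_RGB2HSV)
    for nm,m in(("blue",cv2.inRange(h,(105,150,60),(125,255,255))),("red",cv2.inRange(h,(0,150,80),(8,255,255))|cv2.inRange(h,(172,150,80),(180,255,255)))):
        N,l,s,ce=cv2.connectedComponentsWithStats(m)
        print(n,nm,[(s[i].tolist(),ce[i].round(1).tolist()) for i in range(1,N) if s[i,4]>25])
E
```

```text
scene blue [([339, 133, 6, 6, 31], [341.4, 135.3]), ([197, 180, 17, 24, 281], [205.7, 191.7]), ([164, 236, 88, 58, 160], [208.3, 272.8]), ([53, 281, 7, 43, 128], [55.7, 303.8]), ([262, 354, 15, 30, 104], [268.8, 368.9])]
scene red [([225, 0, 7, 16, 98], [227.9, 7.2]), ([303, 0, 4, 13, 33], [304.5, 5.8]), ([484, 0, 15, 3, 31], [492.4, 0.7]), ([256, 23, 49, 35, 981], [283.0, 42.7]), ([301, 65, 156, 92, 1159], [383.1, 104.3]), ([213, 200, 5, 8, 37], [214.9, 203.6]), ([159, 207, 32, 34, 185], [172.5, 223.1]), ([371, 213, 34, 14, 76], [387.4, 219.5]), ([192, 215, 7, 9, 42], [195.0, 219.0]), ([291, 249, 7, 8, 43], [294.1, 252.1])]
side blue [([281, 137, 10, 18, 100], [285.9, 146.3]), ([447, 140, 20, 19, 190], [454.8, 149.6]), ([255, 203, 40, 11, 52], [275.1, 208.2]), ([162, 303, 10, 11, 80], [166.2, 307.7])]
side red [([301, 168, 20, 26, 106], [312.1, 183.2]), ([110, 249, 38, 22, 51], [128.6, 259.4]), ([0, 364, 34, 20, 167], [16.7, 373.6])]
```

View pics/z1.png

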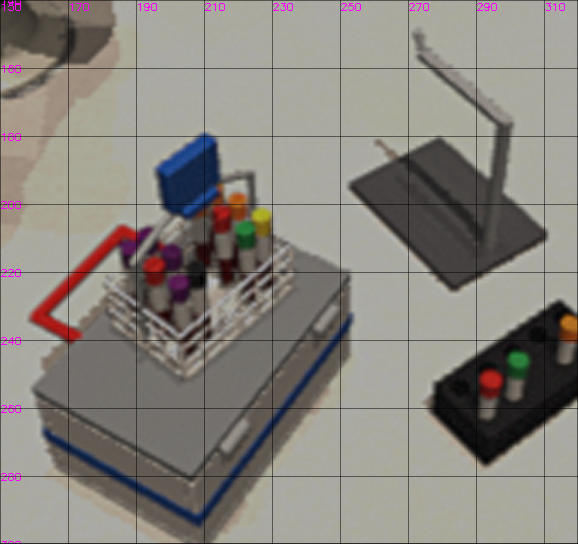

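View pics/z2.png

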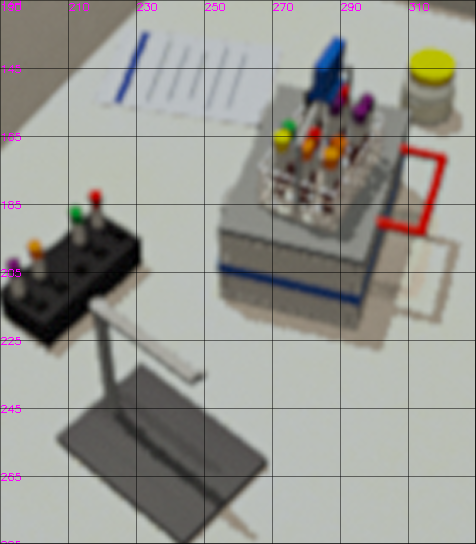

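The zoomed views give clear lid corners, handle bar ends, hook tip and post, and stand base corners. The rack, jar and bottle are clear of them. I'll turn these into positions.

```bash
python3 - <<'E'
from h import *
d=pickle.load(open("cap0.pkl","rb"));S,D=d["scene"],d["side"]
s=lambda x,y:(150+x/3.4,140+y/3.4)
t=lambda x,y:(190+x/3.4,125+y/3.4)
np.set_printoptions(precision=3,suppress=True)
print("lid scene",*[onz(S,*s(*p),.112) for p in((35,388),(193,480),(350,270))])
print("lid side hingefar,frontfar,frontnear",*[onz(D,*t(*p),.112) for p in((218,222),(365,262),(408,115))])
print("bar scene",*[onz(S,*s(*p),.106) for p in((38,318),(123,230))])
print("bar side",*[onz(D,*t(*p),.106) for p in((443,157),(422,232))])
print("base scene",*[onz(S,*s(*p),.012) for p in((350,187),(440,140),(546,235),(455,288))])
print("base side",*[onz(D,*t(*p),.012) for p in((57,437),(140,365),(267,463),(183,543))])
print("tip",onz(S,*s(417,33),.192),onz(D,*t(203,374),.192))
print("post",onz(S,*s(507,123),.174),onz(D,*t(97,302),.174))
print("grip",tri(ray(S,205.7,191.7),ray(D,285.9,146.3)), onz(S,205.7,191.7,.261),onz(D,285.9,146.3,.261))
print("griptop scene L,R",onz(S,*s(160,170),.282),onz(S,*s(207,135),.282))
print("jar",onz(S,126,299,.075),onz(D,316,145,.075),"rack",onz(S,304,250,.06))
E
```

```text
lid scene [ 0.516 -0.286  0.112] [ 0.663 -0.259  0.112] [ 0.612 -0.037  0.112]
lid side hingefar,frontfar,frontnear [ 0.614 -0.043  0.112] [ 0.464 -0.066  0.112] [ 0.512 -0.277  0.112]
bar scene [ 0.459 -0.241  0.106] [ 0.434 -0.132  0.106]
bar side [ 0.456 -0.242  0.106] [ 0.433 -0.134  0.106]
base scene [0.479 0.109 0.012] [0.501 0.225 0.012] [0.663 0.189 0.012] [0.64  0.077 0.012]
base side [0.657 0.195 0.012] [0.632 0.085 0.012] [0.469 0.122 0.012] [0.495 0.231 0.012]
tip [0.511 0.163 0.192] [0.505 0.171 0.192]
post [0.635 0.138 0.174] [0.631 0.139 0.174]
grip (array([ 0.552, -0.143,  0.257]), [np.float64(0.0005581294266853224), np.float64(0.0005581294266853756)]) [ 0.554 -0.146  0.261] [ 0.55  -0.139  0.261]
griptop scene L,R [ 0.552 -0.169  0.282] [ 0.55  -0.123  0.282]
jar [ 0.536 -0.412  0.075] [ 0.536 -0.401  0.075] rack [0.762 0.01  0.06 ]
```

Box: centre about (0.5635, -0.161), yaw 12.5°, hinge about (0.637, -0.145). Stand: origin about (0.562, 0.155), yaw -12.5°. Grip: about (0.552, -0.143). Next I go above the basket for a close look.

```bash
python3 -m jog '{"delta_pos":[[20,26,20],[20,26,20],[25,33,20],[25,33,20],[25,33,20],[25,33,20],[25,33,15],[25,33,0],[25,33,0],[25,33,0]],"rot":[[0,0,5],[0,0,5],[0,0,5],[0,0,5],[0,0,5],[0,0,5],[0,0,5],[0,0,5],[0,0,5],[0,0,5]],"grip":[100,100,100,100,100,100,100,100,100,100]}'
python3 -m jog '{"delta_pos":[[25,36,0],[25,36,0],[25,36,0],[10,16,0],[0,0,0],[0,0,0]],"rot":[[0,0,6],[0,0,6],[0,0,6],[0,0,5],[0,0,0],[0,0,0]],"grip":[100,100,100,100,100,100]}'
python3 - <<'E'
from h import *
from station import vision,r
c=vision.capture("wrist");pickle.dump(c,open("w1.pkl","wb"))
s=r.sense();print(s["tcp_pos"],np.round(s["ee_rot"],3).tolist(),np.round(s["joints"],1))
print(c["K"],c["xyz"],np.round(c["orientation"],3).tolist())
cv2.imwrite("pics/w1.png",c["frame"][:,:,::-1])
E
```

```text
time_s: 0.93
tcp_pos: [0.457, -0.2785, 0.3744]
ee_rot: [[-0.317, -0.949, 0.0], [-0.949, 0.317, 0.0], [-0.0, -0.0, -1.0]]
wrist_force: [2.0, -0.5, 0.6]
gripper_width: 0.997
time_s: 1.43
tcp_pos: [0.5379, -0.1608, 0.3734]
ee_rot: [[0.076, -0.997, -0.002], [-0.997, -0.076, 0.0], [-0.0, 0.002, -1.0]]
wrist_force: [0.4, -1.1, 0.1]
gripper_width: 1.002
[ 0.53739968 -0.16169026  0.37376771] [[0.074, -0.997, -0.001], [-0.997, -0.074, -0.0], [-0.0, 0.001, -1.0]] [ -0.2  12.3   4.5   0.  -82.3   4.5]
[[297.31863964   0.         260.80070716]
 [  0.         297.31863964 186.58323714]
 [  0.           0.           1.        ]] [ 0.54235226 -0.22809214  0.51018039] [[-0.997, 0.073, 0.021], [-0.076, -0.967, -0.244], [0.003, -0.245, 0.97]]
```

View pics/w1.png

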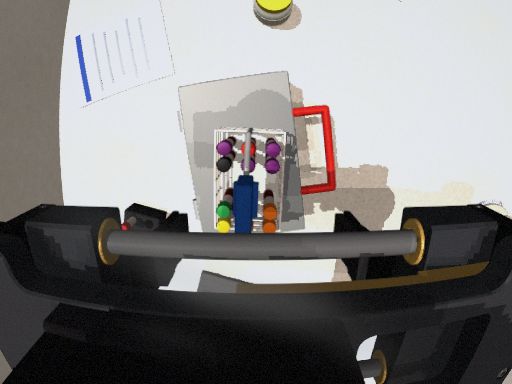

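The wrist view shows the blue grip plate spanning columns 236–258 and rows 178–232, the arch end at (249,130), the red bar at columns 325–335 and the basket rectangle. I'll measure grip position and yaw from it.

```bash
python3 - <<'E'
from h import *
np.set_printoptions(precision=4,suppress=True)
c=pickle.load(open("w1.pkl","rb"));h=cv2.cvtColor(c["frame"],cv2.COLOR_RGB2HSV)
m=cv2.inRange(h,(105,130,40),(125,255,255));m[:170]=0;m[240:]=0;m[:,:215]=0;m[:,285:]=0
for v in range(174,234,6):
    x=np.where(m[v])[0]
    if len(x): print(v,x.min(),x.max(),onz(c,x.min(),v,.282,1)[:2],onz(c,x.max(),v,.282,1)[:2])
print("arch foot",onz(c,249,130,.17,1),"basket rim near corners", onz(c,216,130,.167,1),onz(c,291,130,.167,1))
print("lid corners near hinge/front",onz(c,179,88,.112,1),onz(c,287,72,.112,1))
r_=cv2.inRange(h,(0,150,80),(8,255,255))|cv2.inRange(h,(172,150,80),(180,255,255))
for v in range(115,185,10):
    x=np.where(r_[v,315:345])[0]+315; print(v,x.min(),x.max(),onz(c,x.mean(),v,.106,1)[:2])
E
```

```text
180 238 252 [ 0.5557 -0.1747] [ 0.5447 -0.1755]
186 234 257 [ 0.5586 -0.1696] [ 0.5404 -0.1709]
192 233 257 [ 0.5591 -0.1646] [ 0.54  -0.166]
198 233 257 [ 0.5588 -0.1596] [ 0.5397 -0.1611]
204 233 257 [ 0.5586 -0.1546] [ 0.5393 -0.1561]
210 233 256 [ 0.5583 -0.1494] [ 0.5397 -0.1509]
216 234 256 [ 0.5573 -0.1443] [ 0.5394 -0.1458]
222 235 251 [ 0.5562 -0.1392] [ 0.5431 -0.1402]
228 235 250 [ 0.5559 -0.1338] [ 0.5435 -0.1348]
arch foot [ 0.5534 -0.2078  0.17  ] basket rim near corners [ 0.5917 -0.2052  0.167 ] [ 0.5052 -0.2115  0.167 ]
lid corners near hinge/front [ 0.6543 -0.2566  0.112 ] [ 0.511  -0.2864  0.112 ]
115 322 328 [ 0.4536 -0.2337]
125 323 330 [ 0.4501 -0.2202]
135 324 331 [ 0.4473 -0.2066]
145 325 332 [ 0.4444 -0.1928]
155 326 332 [ 0.442  -0.1789]
165 327 333 [ 0.4389 -0.165 ]
175 328 334 [ 0.4356 -0.1508]
```

Grip centre is about (0.5495, -0.145) with yaw 4°, and the tool is already aligned. I'll descend and close.

```bash
python3 -m jog '{"delta_pos":[[6,8,0],[6,9,-11],[0,0,-30],[0,0,-25],[0,0,-20],[0,0,-15],[0,0,0],[0,0,0],[0,0,0]],"rot":[[0,0,0],[0,0,0],[0,0,0],[0,0,0],[0,0,0],[0,0,0],[0,0,0],[0,0,0],[0,0,0]],"grip":[100,100,100,100,100,100,100,60,40]}'
python3 -m jog '{"delta_pos":[[0,0,0],[0,0,0],[0,0,0],[0,0,0],[0,0,0],[0,0,0],[0,0,0],[0,0,0]],"rot":[[0,0,0],[0,0,0],[0,0,0],[0,0,0],[0,0,0],[0,0,0],[0,0,0],[0,0,0]],"grip":[20,0,0,0,0,0,0,0]}'
```

```text
time_s: 2.23
tcp_pos: [0.5502, -0.1451, 0.2742]
ee_rot: [[0.075, -0.997, 0.002], [-0.997, -0.075, -0.001], [0.001, -0.002, -1.0]]
wrist_force: [0.4, -0.0, 0.6]
gripper_width: 0.917
time_s: 2.9
tcp_pos: [0.5497, -0.1447, 0.2733]
ee_rot: [[0.075, -0.997, 0.0], [-0.997, -0.075, -0.0], [0.0, -0.0, -1.0]]
wrist_force: [-0.6, -0.4, -0.5]
gripper_width: 0.326
```

```bash
python3 -m jog '{"delta_pos":[[0,0,0],[0,0,0],[0,0,0],[0,0,0],[0,0,0],[0,0,5],[0,0,10],[0,0,10],[0,0,10],[0,0,10]],"rot":[[0,0,0],[0,0,0],[0,0,0],[0,0,0],[0,0,0],[0,0,0],[0,0,0],[0,0,0],[0,0,0],[0,0,0]],"grip":[0,0,0,0,0,0,0,0,0,0]}'
```

```text
time_s: 3.73
tcp_pos: [0.5497, -0.1449, 0.3198]
ee_rot: [[0.075, -0.997, 0.001], [-0.997, -0.075, -0.0], [0.0, -0.001, -1.0]]
wrist_force: [-0.5, -0.3, -2.7]
gripper_width: 0.156
```

```bash
python3 -m jog '{"delta_pos":[[-10,12,5],[-18,24,0],[-20,27,0],[-20,28,0],[-20,28,0],[-15,26,0],[-7,25,0],[0,25,0],[0,25,0],[0,25,0]],"rot":[[0,0,-1.5],[0,0,-1.5],[0,0,-1.5],[0,0,-1.5],[0,0,-1.5],[0,0,-1.5],[0,0,-1.5],[0,0,-1.5],[0,0,-1.5],[0,0,-1.5]],"grip":[0,0,0,0,0,0,0,0,0,0]}'
python3 -m jog '{"delta_pos":[[0,25,0],[0,25,0],[0,20,0],[0,12,0],[0,0,-15],[0,0,-20],[0,0,-15],[0,0,0],[0,0,0],[0,0,0]],"rot":[[0,0,-1.5],[0,0,0],[0,0,0],[0,0,0],[0,0,0],[0,0,0],[0,0,0],[0,0,0],[0,0,0],[0,0,0]],"grip":[0,0,0,0,0,0,0,0,0,0]}'
python3 - <<'E'
from h import *
from station import vision,r
d={n:vision.capture(n) for n in("scene","side","wrist")};pickle.dump(d,open("cap2.pkl","wb"))
s=r.sense();print(s["tcp_pos"],s["wrist_force"])
A=cv2.resize(d["scene"]["frame"][90:240,190:330],(560,600),interpolation=2)
B=cv2.resize(d["side"]["frame"][140:290,190:330],(560,600),interpolation=2)
I=np.hstack([A[:,:400],B[:,60:460]])
cv2.imwrite("pics/p5.png",I[:,:,::-1]); 
E
```

```text
time_s: 4.57
tcp_pos: [0.4393, 0.1014, 0.3247]
ee_rot: [[-0.187, -0.982, 0.002], [-0.982, 0.187, 0.001], [-0.002, -0.002, -1.0]]
wrist_force: [0.5, -0.2, -2.3]
gripper_width: 0.158
time_s: 5.4
tcp_pos: [0.4405, 0.1824, 0.2748]
ee_rot: [[-0.211, -0.977, 0.002], [-0.977, 0.211, 0.001], [-0.001, -0.002, -1.0]]
wrist_force: [0.2, -0.6, -2.3]
gripper_width: 0.158
[0.44021454 0.18244691 0.2745992 ] [ 0.48897826  0.03814523 -2.21646169]
```

View pics/p5.png

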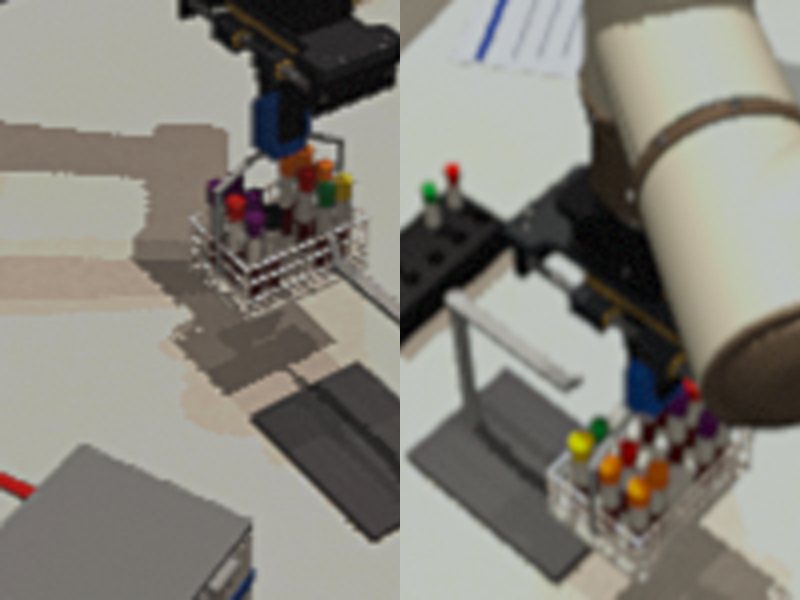

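The basket is upright in the grip and lined up with the bar. The tip is ahead of it at about (335,240) in the left crop. The arch must pass at about 0.207 so the rim clears under the bar, so I lower 26 mm, advance partway and check the lane.

```bash
python3 -m jog '{"delta_pos":[[0,0,-10],[0,0,-10],[0,0,-6],[10,-2,0],[12,-3,0],[10,-2,0],[7,-1.5,0],[0,0,0],[0,0,0]],"rot":[[0,0,0],[0,0,0],[0,0,0],[0,0,0],[0,0,0],[0,0,0],[0,0,0],[0,0,0],[0,0,0]],"grip":[0,0,0,0,0,0,0,0,0]}'
python3 - <<'E'
from h import *
from station import vision,r
d={n:vision.capture(n) for n in("scene","side","wrist")};pickle.dump(d,open("cap3.pkl","wb"))
s=r.sense();print(s["tcp_pos"],s["wrist_force"])
A=cv2.resize(d["scene"]["frame"][110:210,225:315],(540,600),interpolation=2)
B=cv2.resize(d["side"]["frame"][190:290,190:300],(660,600),interpolation=2)
I=np.hstack([A[:,:400],B[:,100:500]])
cv2.imwrite("pics/p6.png",I[:,:,::-1]); 
E
```

```text
time_s: 6.3
tcp_pos: [0.4792, 0.1735, 0.247]
ee_rot: [[-0.213, -0.977, -0.0], [-0.977, 0.213, -0.0], [0.0, 0.0, -1.0]]
wrist_force: [-0.2, -0.2, -3.0]
gripper_width: 0.153
[0.47839715 0.17365427 0.24725885] [ 0.45512327 -0.25930817 -3.1374629 ]
```

View pics/p6.png

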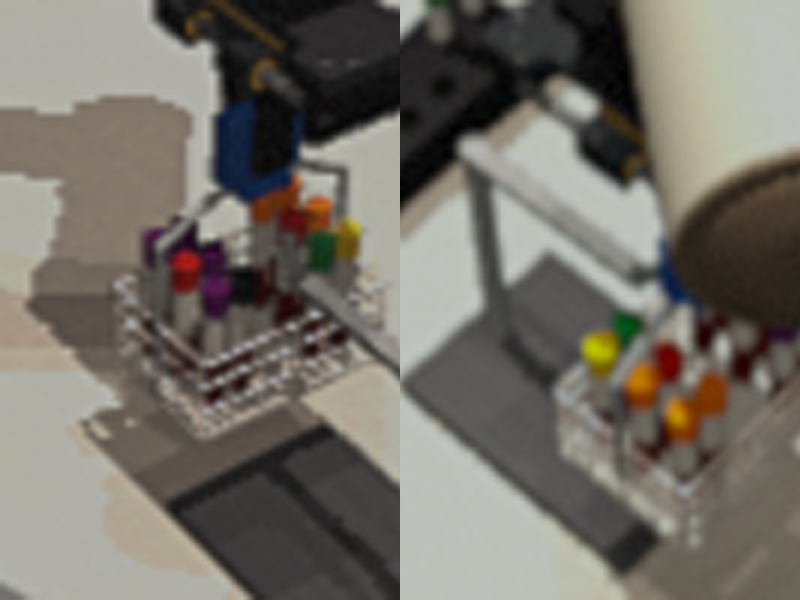

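The hook tip (about (305,283) in the left crop) appears just over the middle of the basket's leading rim. I'll check the lateral offset numerically.

```bash
python3 - <<'E'
from h import *
np.set_printoptions(precision=4,suppress=True)
d=pickle.load(open("cap3.pkl","rb"));S,D=d["scene"],d["side"]
p=lambda x,y:(225+x/6,110+y/6)
q=lambda x,y:(190+(x-400+100)/6,190+y/6)
o=np.array([.562,.155]);a=np.radians(-12.5);R=np.array([[np.cos(a),np.sin(a)],[-np.sin(a),np.cos(a)]])
f=lambda P:R@(P[:2]-o)*1000
print("rim S",f(onz(S,*p(205,365),.142)),f(onz(S,*p(385,285),.142)))
print("tip S",f(onz(S,*p(308,280),.192)),"bar mid S",f(onz(S,*p(385,335),.174)))
print("rim D",f(onz(D,*q(557,390),.142)),f(onz(D,*q(690,487),.142)))
print("tip D",f(onz(D,*q(645,268),.192)),"post top D",f(onz(D,*q(480,150),.174)))
print("caps S black, purple near; red,green", *[f(onz(S,*p(x,y),.172)) for x,y in((243,285),(215,293),(320,248),(293,222))])
print("caps D yellow, orange(640,385), orange2(680,418)", *[f(onz(D,*q(x,y),.172)) for x,y in((600,352),(625,328),(640,385),(680,420),(710,395),(667,362))])
E
```

```text
rim S [-40.7723 -61.1616] [-38.6789  57.4208]
tip S [-17.9136 -14.7288] bar mid S [21.7599  4.6641]
rim D [-45.6073  60.2671] [-126.4586   56.6209]
tip D [-54.0968   6.7551] post top D [64.3461  0.0157]
caps S black, purple near; red,green [-52.989  -28.7325] [-55.9521 -44.5103] [-54.7465  23.2522] [-80.7914  25.2929]
caps D yellow, orange(640,385), orange2(680,418) [-60.5789  44.926 ] [-60.1787  27.7018] [-86.3455  45.61  ] [-112.1864   47.042 ] [-113.5661   28.3673] [-87.2159  28.3897]
```

The basket sits about 2–3 mm off laterally against an 11 mm margin. I'll correct that while advancing 90 mm along the bar.

```bash
python3 -m jog '{"delta_pos":[[0.5,2.5,0],[10,-2.2,0],[10,-2.2,0],[10,-2.2,0],[10,-2.2,0],[0,0,0]],"rot":[[0,0,0],[0,0,0],[0,0,0],[0,0,0],[0,0,0],[0,0,0]],"grip":[0,0,0,0,0,0]}'
python3 -m jog '{"delta_pos":[[10,-2.2,0],[10,-2.2,0],[10,-2.2,0],[10,-2.2,0],[8.5,-1.9,0],[0,0,0],[0,0,0]],"rot":[[0,0,0],[0,0,0],[0,0,0],[0,0,0],[0,0,0],[0,0,0],[0,0,0]],"grip":[0,0,0,0,0,0,0]}'
python3 - <<'E'
from h import *
from station import vision,r
d={n:vision.capture(n) for n in("scene","side","wrist")};pickle.dump(d,open("cap4.pkl","wb"))
s=r.sense();print(s["tcp_pos"],s["wrist_force"],s["moment"])
A=cv2.resize(d["scene"]["frame"][110:210,235:325],(540,600),interpolation=2)
B=cv2.resize(d["side"]["frame"][190:290,190:300],(660,600),interpolation=2)
I=np.hstack([A[:,:400],B[:,50:450]])
cv2.imwrite("pics/p7.png",I[:,:,::-1]); 
E
```

```text
time_s: 6.95
tcp_pos: [0.5214, 0.1672, 0.2469]
ee_rot: [[-0.213, -0.977, 0.001], [-0.977, 0.213, -0.0], [0.0, -0.001, -1.0]]
wrist_force: [-0.6, 0.2, -2.7]
gripper_width: 0.157
time_s: 7.53
tcp_pos: [0.5679, 0.1565, 0.2468]
ee_rot: [[-0.212, -0.977, -0.001], [-0.977, 0.212, -0.0], [0.0, 0.001, -1.0]]
wrist_force: [0.7, -1.2, -2.1]
gripper_width: 0.155
[0.5672478  0.15677789 0.24724224] [ 0.07598826  0.03895112 -2.70778886] [0.02517073 0.15946908 0.01111891]
```

View pics/p7.png

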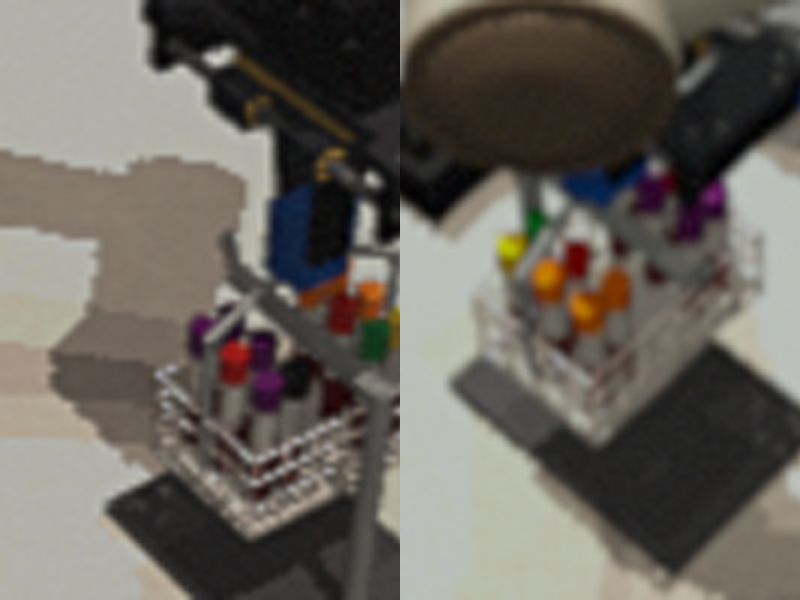

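The bar now runs through the lane under the saddle, with the tip behind it, at stand x ≈ 5 mm. I lower it onto the bar.

```bash
python3 -m jog '{"delta_pos":[[0,0,-8],[0,0,-8],[0,0,-7],[0,0,-4],[0,0,-1],[0,0,0]],"rot":[[0,0,0],[0,0,0],[0,0,0],[0,0,0],[0,0,0],[0,0,0]],"grip":[0,0,0,0,0,0]}'
python3 -m jog '{"delta_pos":[[0,0,-1.5],[0,0,-1],[0,0,-1],[0,0,0],[0,0,0]],"rot":[[0,0,0],[0,0,0],[0,0,0],[0,0,0],[0,0,0]],"grip":[0,0,0,0,0]}'
```

```text
time_s: 8.18
tcp_pos: [0.5674, 0.1567, 0.2186]
ee_rot: [[-0.211, -0.977, -0.001], [-0.977, 0.211, -0.001], [0.001, 0.001, -1.0]]
wrist_force: [-0.7, -0.4, -2.8]
gripper_width: 0.158
time_s: 8.6
tcp_pos: [0.5677, 0.1568, 0.2158]
ee_rot: [[-0.211, -0.977, 0.0], [-0.977, 0.211, 0.0], [-0.0, -0.0, -1.0]]
wrist_force: [-1.0, -0.0, -2.9]
gripper_width: 0.161
```

```bash
python3 -m jog '{"delta_pos":[[0,0,-1],[0,0,-0.5],[0,0,0],[0,0,0]],"rot":[[0,0,0],[0,0,0],[0,0,0],[0,0,0]],"grip":[0,0,0,0]}'
python3 -m jog '{"delta_pos":[[0,0,-0.7],[0,0,-0.5],[0,0,0],[0,0,0]],"rot":[[0,0,0],[0,0,0],[0,0,0],[0,0,0]],"grip":[0,0,0,0]}'
```

```text
time_s: 8.93
tcp_pos: [0.5679, 0.1568, 0.215]
ee_rot: [[-0.211, -0.977, 0.001], [-0.977, 0.211, 0.0], [-0.0, -0.001, -1.0]]
wrist_force: [-1.7, -0.0, 2.2]
gripper_width: 0.157
time_s: 9.27
tcp_pos: [0.5679, 0.1568, 0.215]
ee_rot: [[-0.211, -0.978, 0.002], [-0.978, 0.211, 0.0], [-0.001, -0.002, -1.0]]
wrist_force: [-3.5, 0.0, 6.5]
gripper_width: 0.154
```

Seated at exactly the predicted height. I open only partly because the fingertips are level with the hook tip, then lift clear.

```bash
python3 -m jog '{"delta_pos":[[0,0,0.7],[0,0,0.5],[0,0,0],[0,0,0],[0,0,0],[0,0,0],[0,0,0],[0,0,0]],"rot":[[0,0,0],[0,0,0],[0,0,0],[0,0,0],[0,0,0],[0,0,0],[0,0,0],[0,0,0]],"grip":[0,0,0,20,25,30,35,35]}'
python3 -m jog '{"delta_pos":[[0,0,0],[0,0,0],[0,0,5],[0,0,10],[0,0,20],[0,0,25],[0,0,25],[0,0,25]],"rot":[[0,0,0],[0,0,0],[0,0,0],[0,0,0],[0,0,0],[0,0,0],[0,0,0],[0,0,0]],"grip":[35,35,35,35,35,35,35,35]}'
```

```text
time_s: 9.93
tcp_pos: [0.5676, 0.1567, 0.2138]
ee_rot: [[-0.211, -0.977, -0.0], [-0.977, 0.211, -0.0], [0.0, 0.0, -1.0]]
wrist_force: [0.0, 0.7, -0.4]
gripper_width: 0.327
time_s: 10.6
tcp_pos: [0.5677, 0.1566, 0.3266]
ee_rot: [[-0.211, -0.977, 0.001], [-0.977, 0.211, 0.0], [-0.001, -0.001, -1.0]]
wrist_force: [0.9, 0.5, 0.2]
gripper_width: 0.353
```

```bash
python3 -m jog '{"delta_pos":[[-6,-20,0],[-12,-32,0],[-12,-36,0],[-12,-36,0],[-12,-36,0],[-12,-36,0],[-12,-36,0],[-12,-36,0],[-12,-32,0],[-11,-24,0]],"rot":[[0,0,2.5],[0,0,2.5],[0,0,2.5],[0,0,2.5],[0,0,2.5],[0,0,2.5],[0,0,2.5],[0,0,2.5],[0,0,2.5],[0,0,2.2]],"grip":[35,35,35,35,35,35,35,35,35,35]}'
python3 -m jog '{"delta_pos":[[-10,-20,-20],[0,0,-35],[0,0,-35],[0,0,-20],[0,0,-5],[0,0,0],[0,0,0]],"rot":[[0,0,0],[0,0,0],[0,0,0],[0,0,0],[0,0,0],[0,0,0],[0,0,0]],"grip":[35,35,35,35,35,35,35]}'
python3 - <<'E'
from h import *
from station import vision,r
d={n:vision.capture(n) for n in("scene","side","wrist")};pickle.dump(d,open("cap5.pkl","wb"))
s=r.sense();print(s["tcp_pos"],np.round(s["ee_rot"],3).tolist(),s["wrist_force"],np.round(s["joints"],1))
A=cv2.resize(d["scene"]["frame"][110:260,150:320],(680,600),interpolation=2)[:,:]
cv2.imwrite("pics/p8.png",np.hstack([cv2.resize(A,(400,353)),cv2.resize(d["wrist"]["frame"],(400,353))])[:,:,::-1])
c=d["wrist"];h=cv2.cvtColor(c["frame"],cv2.COLOR_RGB2HSV)
m=cv2.inRange(h,(0,150,80),(8,255,255))|cv2.inRange(h,(172,150,80),(180,255,255))
N,l,st,ce=cv2.connectedComponentsWithStats(m);print([st[i].tolist() for i in range(1,N) if st[i,4]>40])
E
```

```text
time_s: 11.43
tcp_pos: [0.4537, -0.1694, 0.3257]
ee_rot: [[0.217, -0.976, 0.002], [-0.976, -0.217, -0.001], [0.001, -0.002, -1.0]]
wrist_force: [1.0, -0.1, 0.0]
gripper_width: 0.346
time_s: 12.02
tcp_pos: [0.4459, -0.1875, 0.211]
ee_rot: [[0.217, -0.976, 0.003], [-0.976, -0.217, -0.001], [0.002, -0.002, -1.0]]
wrist_force: [0.2, -0.1, 1.3]
gripper_width: 0.352
[ 0.44588232 -0.18728417  0.2111777 ] [[0.217, -0.976, 0.004], [-0.976, -0.217, -0.001], [0.001, -0.004, -1.0]] [-0.37899664  0.39695992 -0.24810099] [ -3.5  10.  -22.1   0.  -57.6  16. ]
[[206, 121, 65, 112, 2178]]
```

View pics/p8.png

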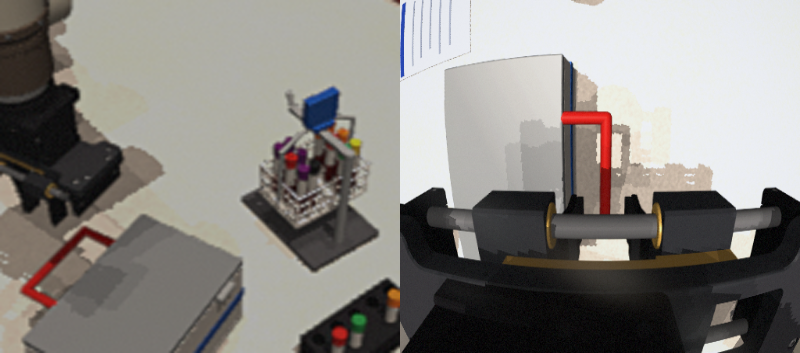

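The basket hangs upright on the hook. The wrist view shows the bar passing between the fingers at about column 605 of the composite. I'll measure its offset.

```bash
python3 - <<'E'
from h import *
np.set_printoptions(precision=4,suppress=True)
c=pickle.load(open("cap5.pkl","rb"))["wrist"];h=cv2.cvtColor(c["frame"],cv2.COLOR_RGB2HSV)
m=cv2.inRange(h,(0,150,60),(8,255,255))|cv2.inRange(h,(172,150,60),(180,255,255))
T=np.array([.4459,-.1873]);a=np.radians(12.5);u=np.array([np.cos(a),np.sin(a)]);w=np.array([-u[1],u[0]])
for v in range(122,233,10):
    x=np.where(m[v])[0]; P=[onz(c,xx,v,.106,1)[:2]-T for xx in(x.min(),x.max())]
    print(v,x.min(),x.max(),[(round(p@u*1000,1),round(p@w*1000,1)) for p in P])
print("lid corners",[onz(c,*p,.112,1)[:2] for p in((55,74),(203,60))])
E
```

```text
122 208 266 [(np.float64(42.6), np.float64(-60.8)), (np.float64(-4.8), np.float64(-60.3))]
132 208 270 [(np.float64(42.7), np.float64(-52.6)), (np.float64(-8.1), np.float64(-52.2))]
142 257 270 [(np.float64(2.5), np.float64(-44.0)), (np.float64(-8.1), np.float64(-44.0))]
152 257 270 [(np.float64(2.5), np.float64(-35.7)), (np.float64(-8.2), np.float64(-35.7))]
162 257 269 [(np.float64(2.5), np.float64(-27.4)), (np.float64(-7.4), np.float64(-27.4))]
172 257 269 [(np.float64(2.5), np.float64(-19.0)), (np.float64(-7.5), np.float64(-19.0))]
182 256 269 [(np.float64(3.4), np.float64(-10.4)), (np.float64(-7.5), np.float64(-10.4))]
192 257 269 [(np.float64(2.6), np.float64(-1.8)), (np.float64(-7.6), np.float64(-1.8))]
202 256 269 [(np.float64(3.4), np.float64(7.1)), (np.float64(-7.7), np.float64(7.1))]
212 256 268 [(np.float64(3.5), np.float64(16.1)), (np.float64(-6.9), np.float64(16.1))]
222 257 268 [(np.float64(2.6), np.float64(25.3)), (np.float64(-6.9), np.float64(25.3))]
232 256 268 [(np.float64(3.5), np.float64(34.8)), (np.float64(-7.0), np.float64(34.8))]
lid corners [array([ 0.6584, -0.2592]), array([ 0.5143, -0.2864])]
```

The bar sits 2.3 mm towards the front with the yaw matching. I correct that, descend and close.

```bash
python3 -m jog '{"delta_pos":[[-2,-3,-10],[0,0,-25],[0,0,-25],[0,0,-20],[0,0,-12],[0,0,-7],[0,0,0],[0,0,0]],"rot":[[0,0,0],[0,0,0],[0,0,0],[0,0,0],[0,0,0],[0,0,0],[0,0,0],[0,0,0]],"grip":[35,35,35,35,35,35,35,35]}'
python3 -m jog '{"delta_pos":[[0,0,0],[0,0,0],[0,0,0],[0,0,0],[0,0,0],[0,0,0],[0,0,0],[0,0,0]],"rot":[[0,0,0],[0,0,0],[0,0,0],[0,0,0],[0,0,0],[0,0,0],[0,0,0],[0,0,0]],"grip":[25,15,0,0,0,0,0,0]}'
```

```text
time_s: 12.83
tcp_pos: [0.4435, -0.1903, 0.1111]
ee_rot: [[0.217, -0.976, 0.002], [-0.976, -0.217, -0.0], [0.001, -0.001, -1.0]]
wrist_force: [0.0, 0.0, 0.6]
gripper_width: 0.349
time_s: 13.5
tcp_pos: [0.4454, -0.1899, 0.1112]
ee_rot: [[0.217, -0.976, 0.007], [-0.976, -0.217, -0.0], [0.002, -0.006, -1.0]]
wrist_force: [4.5, 2.9, -1.3]
gripper_width: 0.123
```

Gripped; the bar is about 2 mm further +x than assumed. I work out the arc increments.

```bash
python3 - <<'E'
import numpy as np
q=np.radians([0,2,5,9,14,19,24,29,34,39,44,49,54,59,64,69,74,79,83,87,90,92.5,95,97,98.5,100,101.4])
f=195*np.cos(q)-6*np.sin(q);z=195*np.sin(q)+6*np.cos(q)
a=np.radians(12.5)
du=-np.diff(f);dz=np.diff(z)
for i in range(len(du)): print(round(np.degrees(q[i+1]),1),[round(du[i]*np.cos(a),1),round(du[i]*np.sin(a),1),round(dz[i],1)], "cum",round((195-f[i+1])*np.cos(a),1),round((195-f[i+1])*np.sin(a),1),round(z[i+1]-6,1))
E
python3 -m jog '{"delta_pos":[[1.2,0,0],[1,0,0],[0,0,0]],"rot":[[0,0,0],[0,0,0],[0,0,0]],"grip":[0,0,0]}'
```

```text
2.0 [np.float64(0.3), np.float64(0.1), np.float64(6.8)] cum 0.3 0.1 6.8
5.0 [np.float64(0.9), np.float64(0.2), np.float64(10.2)] cum 1.2 0.3 17.0
9.0 [np.float64(2.0), np.float64(0.4), np.float64(13.5)] cum 3.3 0.7 30.4
14.0 [np.float64(3.8), np.float64(0.8), np.float64(16.6)] cum 7.1 1.6 47.0
19.0 [np.float64(5.2), np.float64(1.2), np.float64(16.2)] cum 12.3 2.7 63.2
24.0 [np.float64(6.6), np.float64(1.5), np.float64(15.6)] cum 18.8 4.2 78.8
29.0 [np.float64(7.9), np.float64(1.7), np.float64(15.0)] cum 26.7 5.9 93.8
34.0 [np.float64(9.1), np.float64(2.0), np.float64(14.2)] cum 35.8 7.9 108.0
39.0 [np.float64(10.3), np.float64(2.3), np.float64(13.4)] cum 46.1 10.2 121.4
44.0 [np.float64(11.4), np.float64(2.5), np.float64(12.4)] cum 57.5 12.7 133.8
49.0 [np.float64(12.4), np.float64(2.7), np.float64(11.3)] cum 69.9 15.5 145.1
54.0 [np.float64(13.3), np.float64(3.0), np.float64(10.2)] cum 83.2 18.4 155.3
59.0 [np.float64(14.1), np.float64(3.1), np.float64(9.0)] cum 97.3 21.6 164.2
64.0 [np.float64(14.8), np.float64(3.3), np.float64(7.7)] cum 112.2 24.9 171.9
69.0 [np.float64(15.4), np.
[... 396 characters left out ...]
loat64(2.2), np.float64(-0.0)] cum 196.2 43.5 189.0
92.5 [np.float64(8.3), np.float64(1.8), np.float64(-0.4)] cum 204.5 45.3 188.6
95.0 [np.float64(8.3), np.float64(1.8), np.float64(-0.8)] cum 212.8 47.2 187.7
97.0 [np.float64(6.6), np.float64(1.5), np.float64(-0.9)] cum 219.4 48.6 186.8
98.5 [np.float64(4.9), np.float64(1.1), np.float64(-0.8)] cum 224.3 49.7 186.0
100.0 [np.float64(4.9), np.float64(1.1), np.float64(-1.0)] cum 229.2 50.8 185.0
101.4 [np.float64(4.5), np.float64(1.0), np.float64(-1.0)] cum 233.7 51.8 184.0
time_s: 13.75
tcp_pos: [0.4455, -0.19, 0.111]
ee_rot: [[0.217, -0.976, 0.001], [-0.976, -0.217, 0.0], [0.0, -0.001, -1.0]]
wrist_force: [1.1, 4.1, 5.0]
gripper_width: 0.121
```

```bash
python3 -m jog '{"delta_pos":[[0.3,0.1,6.8],[0.9,0.2,10.2],[2,0.4,13.5],[3.8,0.8,16.6],[5.2,1.2,16.2],[0,0,0],[0,0,0]],"rot":[[0,0,0],[0,0,0],[0,0,0],[0,0,0],[0,0,0],[0,0,0],[0,0,0]],"grip":[0,0,0,0,0,0,0]}'
```

```text
time_s: 14.33
tcp_pos: [0.4584, -0.1872, 0.1743]
ee_rot: [[0.216, -0.976, 0.004], [-0.976, -0.216, 0.0], [0.0, -0.004, -1.0]]
wrist_force: [5.7, 2.3, -4.5]
gripper_width: 0.116
```

```bash
python3 -m jog '{"delta_pos":[[7.2,1.5,15.6],[7.9,1.7,15],[9.1,2,14.2],[10.3,2.3,13.4],[11.4,2.5,12.4],[12.4,2.7,11.3],[0,0,0],[0,0,0]],"rot":[[0,0,0],[0,0,0],[0,0,0],[0,0,0],[0,0,0],[0,0,0],[0,0,0],[0,0,0]],"grip":[0,0,0,0,0,0,0,0]}'
```

```text
time_s: 15.0
tcp_pos: [0.5169, -0.1749, 0.2531]
ee_rot: [[0.216, -0.976, 0.001], [-0.976, -0.216, 0.001], [-0.0, -0.001, -1.0]]
wrist_force: [8.5, -3.7, -12.7]
gripper_width: 0.121
```

```bash
python3 -m jog '{"delta_pos":[[1.3,0.3,-1.5],[0,0,0],[0,0,0]],"rot":[[0,0,0],[0,0,0],[0,0,0]],"grip":[0,0,0]}'; python3 - <<'E'
from station import r; s=r.sense(); print(s["wrist_force"],s["moment"],s["tcp_pos"])
E
```

```text
time_s: 15.25
tcp_pos: [0.5165, -0.175, 0.2526]
ee_rot: [[0.216, -0.976, -0.001], [-0.976, -0.216, -0.0], [-0.0, 0.001, -1.0]]
wrist_force: [6.4, -3.8, -7.9]
gripper_width: 0.12
[ 6.43993765 -3.81770391 -7.94652839] [-0.8051622  -1.3288949  -0.04746478] [ 0.51648176 -0.17495074  0.25261994]
```

```bash
python3 -m jog '{"delta_pos":[[1.3,0.3,-1.5],[13.3,3,10.2],[14.1,3.1,8.7],[14.8,3.3,7.5],[15.4,3.4,6],[0,0,0],[0,0,0],[0,0,0]],"rot":[[0,0,0],[0,0,0],[0,0,0],[0,0,0],[0,0,0],[0,0,0],[0,0,0],[0,0,0]],"grip":[0,0,0,0,0,0,0,0]}'; python3 - <<'E'
from station import r; s=r.sense(); print(s["wrist_force"],s["moment"],s["tcp_pos"])
E
```

```text
time_s: 15.92
tcp_pos: [0.5747, -0.1627, 0.2834]
ee_rot: [[0.215, -0.977, -0.004], [-0.977, -0.215, -0.001], [0.001, 0.004, -1.0]]
wrist_force: [2.9, -6.6, -6.8]
gripper_width: 0.111
[ 2.89581058 -6.61858433 -6.79229887] [-1.74418837 -0.56077685 -0.12502186] [ 0.57472071 -0.16272866  0.28342911]
```

```bash
python3 -m jog '{"delta_pos":[[0.3,-1.5,-1],[15.9,3.3,4.6],[16.3,3.4,3.2],[13.2,2.7,1.5],[0,0,0],[0,0,0],[0,0,0]],"rot":[[0,0,0],[0,0,0],[0,0,0],[0,0,0],[0,0,0],[0,0,0],[0,0,0]],"grip":[0,0,0,0,0,0,0]}'; python3 - <<'E'
from station import r; s=r.sense(); print(s["wrist_force"],s["moment"],s["tcp_pos"])
from h import *
from station import vision
d={n:vision.capture(n) for n in("scene","side")};pickle.dump(d,open("cap6.pkl","wb"))
A=cv2.resize(d["scene"]["frame"][130:300,120:320],(500,425),interpolation=2);B=cv2.resize(d["side"]["frame"][110:280,210:330],(300,425),interpolation=2)
cv2.imwrite("pics/p9.png",np.hstack([A,B])[:,:,::-1])
E
```

```text
time_s: 16.5
tcp_pos: [0.6198, -0.1535, 0.2918]
ee_rot: [[0.216, -0.976, -0.003], [-0.976, -0.216, 0.001], [-0.002, 0.003, -1.0]]
wrist_force: [-0.3, -0.1, -6.5]
gripper_width: 0.107
[-0.28791381 -0.1169335  -6.54271173] [-0.46278313  0.20803166 -0.07627573] [ 0.61980717 -0.15351105  0.29182672]
```

View pics/p9.png

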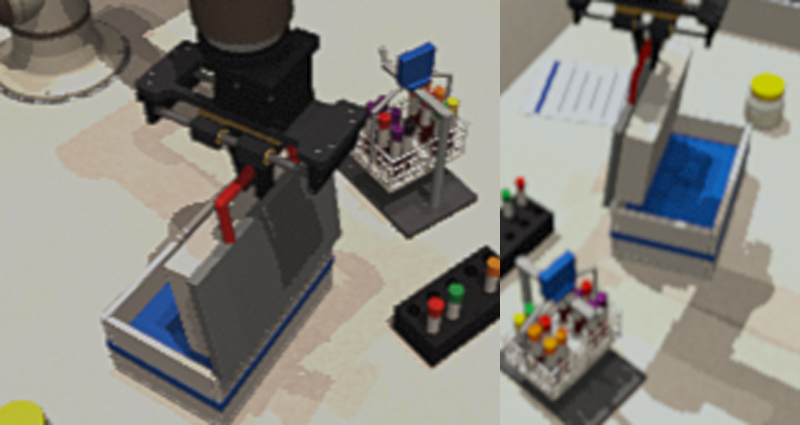

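The lid is near upright (about 83°), the handle is firmly held and the basket is still hanging. Another 61 mm along the arc brings it to 101.4°; I slow down towards the end.

```bash
python3 -m jog '{"delta_pos":[[10,2.2,-1],[10,2.2,0],[10,2.2,-0.2],[8,1.8,-0.5],[7,1.5,-0.8],[5,1.1,-0.8],[3,0.7,-0.6],[2,0.4,-0.4],[0,0,0],[0,0,0]],"rot":[[0,0,0],[0,0,0],[0,0,0],[0,0,0],[0,0,0],[0,0,0],[0,0,0],[0,0,0],[0,0,0],[0,0,0]],"grip":[0,0,0,0,0,0,0,0,0,0]}'; python3 - <<'E'
from station import r; s=r.sense(); print(s["wrist_force"],s["moment"],s["tcp_pos"])
E
```

```text
time_s: 17.43
tcp_pos: [0.6755, -0.1419, 0.2877]
ee_rot: [[0.216, -0.976, -0.003], [-0.976, -0.216, -0.0], [-0.001, 0.003, -1.0]]
wrist_force: [-2.9, -5.2, -12.3]
gripper_width: 0.108
[ -2.93757308  -5.20088721 -12.27379361] [-1.42617199  1.11431685 -0.07151   ] [ 0.6755209  -0.14185301  0.2877497 ]
```

```bash
python3 -m jog '{"delta_pos":[[1.5,0,-1],[1.7,0,-1],[1.6,0,-1],[0,0,0],[0,0,0],[0,0,0]],"rot":[[0,0,0],[0,0,0],[0,0,0],[0,0,0],[0,0,0],[0,0,0]],"grip":[0,0,0,0,0,0]}'; python3 - <<'E'
from station import r; s=r.sense(); print(s["wrist_force"],s["moment"],s["tcp_pos"],s["gripper_width"])
from h import *
from station import vision
d={n:vision.capture(n) for n in("scene","side")};pickle.dump(d,open("cap7.pkl","wb"))
A=cv2.resize(d["scene"]["frame"][130:290,140:300],(425,425),interpolation=2);B=cv2.resize(d["side"]["frame"][110:250,220:340],(364,425),interpolation=2)
cv2.imwrite("pics/p10.png",np.hstack([A,B])[:,:,::-1])
E
```

```text
time_s: 17.93
tcp_pos: [0.6812, -0.1408, 0.2862]
ee_rot: [[0.217, -0.976, 0.001], [-0.976, -0.217, 0.001], [-0.001, -0.001, -1.0]]
wrist_force: [-3.4, 0.8, -6.6]
gripper_width: 0.105
[-3.44013098  0.82015196 -6.64465762] [ 0.18526595  1.09495189 -0.08988581] [ 0.68124407 -0.14078956  0.28618984] 0.10514945224334069
```

View pics/p10.png

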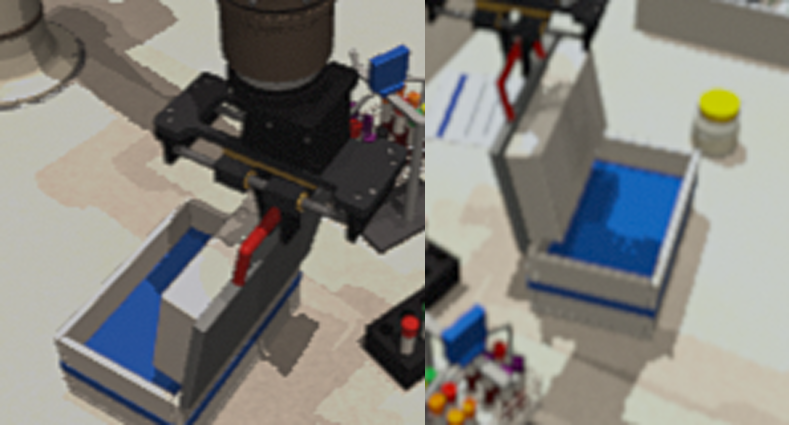

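By the arm, the lid is at about 102.0°, roughly 0.4° past the target. I ease back 1 mm, wait to check it is steady, and overlay predicted lid edges at 97°, 101.4° and 106° for a visual check.

```bash
python3 -m jog '{"delta_pos":[[-1.2,-0.3,0],[0,0,-0.5],[0,0,0],[0,0,0],[0,0,0],[0,0,0]],"rot":[[0,0,0],[0,0,0],[0,0,0],[0,0,0],[0,0,0],[0,0,0]],"grip":[0,0,0,0,0,0]}'
python3 -m jog '{"delta_pos":[[0,0,0],[0,0,0],[0,0,0],[0,0,0],[0,0,0],[0,0,0]],"rot":[[0,0,0],[0,0,0],[0,0,0],[0,0,0],[0,0,0],[0,0,0]],"grip":[0,0,0,0,0,0]}'; python3 - <<'E'
from station import r,vision; s=r.sense(); print(s["wrist_force"],s["tcp_pos"],s["gripper_width"])
import numpy as np
t=s["tcp_pos"];u=(t[0]-.4455)*.976+(t[1]+.190)*.216
print("u",u,"q",90+np.degrees(np.arcsin((u*1000-195-6*.98)/195)))
from h import *
d={n:vision.capture(n) for n in("scene","side")};pickle.dump(d,open("cap8.pkl","wb"))
H=np.array([.6364,-.1450,.100]);a=np.radians(12.5);X=np.array([np.cos(a),np.sin(a),0]);Y=np.array([-X[1],X[0],0]);Z=np.array([0,0,1])
out=[]
for n,(x0,y0,w,h) in(("scene",(180,190,90,110)),("side",(230,110,90,110))):
    k=5;I=cv2.resize(d[n]["frame"][y0:y0+h,x0:x0+w],None,fx=k,fy=k,interpolation=2)
    for q,col in((97,(255,255,0)),(101.4,(0,255,0)),(106,(255,0,255))):
        q=np.radians(q)
        L=[H+Y*y-X*(150*np.cos(q)-12*np.sin(q))+Z*(150*np.sin(q)+12*np.cos(q)) for y in(-.1125*1000,112.5)] if 0 else [H+Y*y*.1125-X*(.150*np.cos(q)-.012*np.sin(q))+Z*(.150*np.sin(q)+.012*np.cos(q)) for y in(-1,1)]
        B=[H+Y*y*.1125+X*.012*np.sin(q)+Z*.012*np.cos(q) for y in(-1,1)]
        p=((proj(d[n],np.array([B[0],L[0],L[1],B[1]]))+.5-[x0,y0])*k).astype(int)
        cv2.polylines(I,[p.reshape(-1,1,2)],False,col,1)
    out.append(I)
I=np.hstack(out)[:, :900];cv2.imwrite("pics/p11.png",cv2.resize(I,(800,int(I.shape[0]*800/I.shape[1])))[:,:,::-1])
E
```

```text
time_s: 18.53
tcp_pos: [0.6803, -0.1411, 0.2864]
ee_rot: [[0.217, -0.976, 0.002], [-0.976, -0.217, 0.001], [-0.0, -0.002, -1.0]]
wrist_force: [-2.9, 4.7, -3.2]
gripper_width: 0.109
time_s: 19.03
tcp_pos: [0.6803, -0.1411, 0.2864]
ee_rot: [[0.217, -0.976, 0.002], [-0.976, -0.217, 0.001], [-0.0, -0.002, -1.0]]
wrist_force: [-3.1, 4.4, -2.4]
gripper_width: 0.102
[-3.10813606  4.39864689 -2.42009567] [ 0.68032492 -0.14105756  0.28637629] 0.10247807212442275
u 0.23976068783998764 q 101.50118157619909
```

View pics/p11.png

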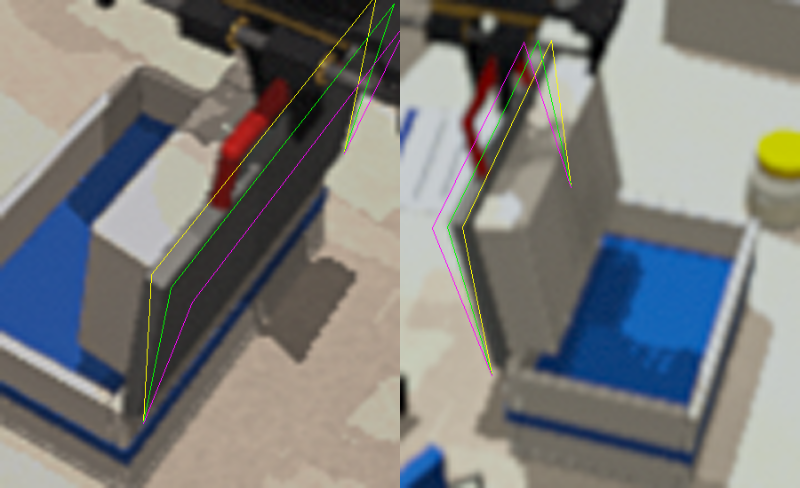

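Both views put the panel edge between the 97° and 106° lines, close to 101°. I'll do one numeric slope check of that edge, which doesn't depend on position offset.

```bash
python3 - <<'E'
from h import *
d=pickle.load(open("cap8.pkl","rb"))
H=np.array([.6364,-.1450,.100]);a=np.radians(12.5);X=np.array([np.cos(a),np.sin(a),0]);Y=np.array([-X[1],X[0],0]);Z=np.array([0,0,1])
def edge(n,q,y):
    q=np.radians(q); P=[H+Y*y*.1125-X*(l*np.cos(q)-.012*np.sin(q))+Z*(l*np.sin(q)+.012*np.cos(q)) for l in(.02,.14)]
    return proj(d[n],np.array(P))
for n,y in(("scene",-1),("side",1)):
    for q in(97,101.4,106):
        e=edge(n,q,y); print(n,q,"slope dx/dy",((e[1]-e[0])[0]/(e[1]-e[0])[1]).round(3),e.round(1).tolist())
    g=cv2.cvtColor(d[n]["frame"],cv2.COLOR_RGB2GRAY).astype(float); e=edge(n,101.4,y)
    pts=[]
    for v in range(int(e[1,1])+2,int(e[0,1])-1):
        xc=e[0,0]+(v-e[0,1])*(e[1]-e[0])[0]/(e[1]-e[0])[1]; x0=int(xc)-5
        row=g[v,x0:x0+13]; gr=-np.diff(row); gr[gr<0]=0
        if gr.max()>8: pts.append((v,x0+.5+gr.argmax() if gr.sum()==0 else x0+.5+(gr.argmax()),gr.max()))
    P=np.array(pts); 
    if len(P)>4:
        k=np.polyfit(P[:,0],P[:,1],1); 
        for _ in range(3):
            ok=abs(P[:,1]-np.polyval(k,P[:,0]))<1.2; k=np.polyfit(P[ok,0],P[ok,1],1)
        print(n,"fit slope",k[0].round(3),ok.sum(),len(P),"at ends",np.polyval(k,e[:,1]).round(1))
E
```

```text
scene 97 slope dx/dy -0.054 [[212.0, 280.8], [213.5, 253.9]]
scene 101.4 slope dx/dy -0.207 [[212.5, 281.3], [217.6, 256.7]]
scene 106 slope dx/dy -0.401 [[213.0, 281.8], [221.9, 259.7]]
scene fit slope 0.24 4 21 at ends [216.7 210.8]
side 97 slope dx/dy 0.198 [[249.3, 189.8], [244.0, 163.2]]
side 101.4 slope dx/dy 0.3 [[248.9, 189.9], [240.9, 163.1]]
side 106 slope dx/dy 0.404 [[248.5, 190.1], [237.7, 163.3]]
side fit slope 0.285 23 23 at ends [249.5 241.9]
```

The side view's edge slope gives 100.7° (23 of 23 rows consistent) and the arm geometry gives 101.5°, against a target of 101.4°. The scene-view fit failed: only 4 of 21 rows agreed, so I don't use it. The hold is steady, so I hand in.

```bash
python3 -c "
from station import finish_job,r
s=r.sense();print(s['time_s'],s['wrist_force'],s['tcp_pos'],s['gripper_width'])
print(finish_job())"
```

```text
19.1333 [-2.43018301  3.98431064 -3.19676473] [ 0.68032261 -0.14103609  0.28635832] 0.10952405679739247
the job is handed in; nothing more can be done
None
```

The job is handed in at 19.1 s of the 72 s allowed. The basket hangs by its arch on the hook, and the gripper is holding the lid by its red handle at about the tipping point.

- **Basket:** I lifted it by the blue grip, brought it in upright over the hook tip, and set it down at about the 5 mm mark on the bar. I let go there. Later pictures, up to the last look at the hook with the lid near upright (83°), showed it hanging upright. The final pictures showed only part of it, with nothing out of place.
- **Lid angle:** The target is 101.4° (1.77 rad). The arm's position gives 101.5°, and the edge slope in the side view gives 100.7°. The same check in the scene view failed to fit (4 of 21 rows agreed), so I did not use it.
- **Steadiness:** The arm's position did not change over the last half second of waiting. A residual force of about 6 N stayed on the wrist.
- **Forces:** The highest wrist force I read was about 16 N, while swinging the lid up. I corrected the path as I went.
- **Bystanders:** No move went near the tube rack, the bottle or the jar. I did not check their positions at the end.

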